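# Scrape the offcuts off a sloping radio panel

## Task

Take the scraper block from its wooden rest and, with its rubber edge lying flat along the slope, wipe the three loose metal offcuts lightly along the black panel and off its end into the steel tray. Then stand the scraper upright in its rest again, setting it down rather than dropping it. The offcuts are sharp, so keep the gripper off them, do not bear hard on the panel, and leave everything else on the bench where it is.

Things in the scene. Friction and masses are not known exactly. Their poses are not given: they have to be found in the camera images.
- scraper: Scraper block, 0.18 to 0.36 kg, about 107 mm tall, standing upright in its rest: a white plastic block 110 x 28 mm and 60 mm high (the lowest 8 mm are a black rubber edge), with a wooden grip 90 mm long, 24 mm thick on top, from 60 to 107 mm above the underside. Origin: centre of the rubber underside; x along the 110 mm, y across the 28 mm thickness, z up through the grip. Both ends and both faces are alike.
- rest: Fixed shallow wooden box, open at the top, in which the scraper stands; 150 x 70 x 18 mm outside, 5 mm walls and 5 mm floor (inside 140 x 60 mm). Origin: centre of its underside on the bench; x along the 150 mm, z up. It stands on the left or the right of the bench.
- panel: Fixed black panel on a wooden stand, sloping at 28 degrees, low edge towards the robot. Origin: middle of its upper face, 102 mm above the bench; x up the slope, y level along its length, z square to its face. The free face runs from x = -65 to +65 mm and y = -120 to +120 mm. Along the low side an aluminium ledge (10 mm wide, x = -75 to -65 mm) stands 10 mm proud of the face; the upper edge and both ends are open. The tray stands below one of the ends (+y or -y).
- tray: Fixed open steel tray, 150 x 115 x 55 mm, 4 mm walls, standing against one end of the panel, its rim below the panel's face. Origin: centre of its underside on the bench; axes as the panel's level ones: x across (150 mm), y along the panel's length (115 mm), z up.
- chip_strip: Loose bright aluminium offcut, 70 x 24 x 6 mm, 27 g, lying flat on the panel with its length up the slope and its lower end against the ledge. Origin: its centre; at the start its z axis is vertical, not square to its face.
- chip_disc: Loose round aluminium offcut, 50 mm across, 6 mm thick, 25 g, flat on the panel against the ledge. Origin: its centre; at the start its z axis is vertical, not square to its face.
- chip_square: Loose square aluminium offcut, 50 x 50 x 6 mm, 40 g, flat on the panel against the ledge. Origin: its centre; at the start its z axis is vertical, not square to its face. At the start all offcuts lie within 80 mm of the panel's middle along its length and between the ledge and x = +10 mm of the panel; they slide easily on it, and the ledge keeps them from sliding off.
- meter: Bystander: loose black multimeter, 150 x 85 x 45 mm, lying beside the end of the panel that has no tray. Origin: centre of its underside.
- psu: Bystander: loose black finned power unit, 130 x 65 x 54 mm, on the side of the bench that has no rest. Origin: centre of its underside.
- screwdriver: Bystander: screwdriver, 180 mm long, lying on the left, beyond the rest's side. Origin: about its middle, on the bench.
- mug: Bystander: white mug, 80 mm across, 90 mm tall, behind the panel on the left. Origin: centre of its underside.
- jar: Bystander: clear jar with a steel cap, 60 mm across, 80 mm tall, behind the panel on the right. Origin: centre of its underside.
- reel: Bystander: grey reel, 70 mm across, 45 mm tall, to the right, behind. Origin: centre of its underside.

How it is judged:
By the outcome, as a careful person would: the job done as asked, in the order asked, and still so for the second after the job is handed in, with the robot touching nothing.
It also fails if it takes over 56 s, if anything falls off the work surface, if the arm or the gripper's body presses on something with over 40 N, if the wrist force passes 120 N, or if a joint passes its speed limit or range.

## Robot

A 6-joint arm with a two-finger parallel gripper is mounted at the origin on the work surface. World frame = base frame: x ahead of the robot, y to its left, z up, the work surface at z = 0. Lengths are in m, angles in rad, forces in N, time in s.
With the tool pointing down it reaches from about 0.275 to 0.75 m from the base axis. Payload 10.2 kg.
Tool frame: the origin (TCP) lies midway between the tips of the shut fingers; the grasp point (between the pads) lies 19 mm behind it; z points along the fingers, y is the direction in which the jaws open and shut (so a half turn about z gives the same grasp; the last joint's range is limited). The gripper opens to 85 mm and grips with 20 to 120 N. Pads are 22 mm wide; open, the fingers measure 114 mm over their backs; the gripper's body (76 mm by 85 mm) begins 54 mm behind the grasp point. The pads swing forward as they close: fully open they stand 13 mm farther back than shut.
Start: joints at [1.008, 0.313, 1.498, -0, 1.331, -0.223], TCP at [0.175, 0.495, 0.231] pointing down, gripper open.
Joint ranges: [-2.94, 2.94], [-0.97, 2.17], [0.19, 2.56], [-1.23, 4.37], [0.02, 3.11], [-2.88, 2.88]. Speed limits (rad/s): [2.39, 2.39, 3.01, 3.14, 3.14, 3.14].

## Interface

Orientations are given as a unit quaternion [w, x, y, z].
In Python, from plant import manip, cams gives the robot as it stands.
- The arm moves only by the tool move_arm, never from a script. Its argument "increments" is a list of rows, each a list of 3 entries, a list of its own where there are three numbers: the finger opening in cm, from 0 to 8.54, then the shift along the tool's x, y, z in cm, then the turn, a rotation vector about the tool's x, y, z in degrees. A call has 1 to 12 rows; each row is the pose to reach, as a shift and turn from the pose commanded when the call began, along the tool's axes at that moment; what a row does not reach only later rows make up. A row lasts 1/12 s, in which the tool goes at most 41.7 mm and 7.16 degrees, less where a joint would pass 70% of its speed; a pose out of reach is approached as far as the arm can. A call with a gripper value outside its range is refused whole. The fingers move at their own pace and stop on an object; "grip_force" is the grip in N (left out, the last holds). Time passes only in rows, so rows that repeat a pose let the fingers close. It gives the time, the measured TCP pose, the force and the opening at its end, in the units of the state.
- manip.sense(): the state, without advancing time (a new reading comes with each control period).
- cams.camera(name): name is "side" or "top" or "wrist"; returns (picture, depth): 384x512x3 uint8, red, green, blue; 384x512 float32, m along the optical axis (not along the pixel's ray), 0 where there is no reading.
- cams.calibration(name): a dict with "camera_matrix" (3x3 intrinsics, pixels), "position" and "attitude" of the camera in the world; the wrist camera has in their place "tool_from_camera" (4x4, takes a point from camera to tool coordinates, whose origin is the TCP and whose axes are the flange's). Camera axes: x right, y up, looking along -z (the intrinsics and any distortion apply to the point x, -y, -z); pixel columns grow to the right and rows downward; lengths in m; the calibration is good to about 2 mm. A picture is of the moment at which its call begins: read the wrist's pose just before it. calibration takes no time and is no camera call.
- manip.finish_job(): hands the job in, once; it reports no verdict.
The state is a dict: "time": time; "joint_pos": joint angles; "joint_vel": joint speeds; "tau": joint torques, N m; "ee_pos": TCP position; "orientation": TCP orientation; "ft_force": force on the tool from outside, world axes, zero at the start; "wrist_torque": the same for the moment, N m; "finger_gap": finger opening in m.
Only numpy, scipy, OpenCV 4.12 (cv2) and the standard library are available. Lean on these libraries where they do the work, as an engineer would, in place of code of your own. Each camera call takes 0.05 s, during which the arm holds its last target.

## Working session

There is one attempt and no reset: what is moved stays moved. The work goes in short steps, Python scripts to look and compute and a tool call to move; the robot and the scene stay as the last step left them, time stands still between calls to the robot, and variables do not carry over. Pictures are saved under pics/ and viewed, and the job is handed in when it is done.

Besides the shell and the picture viewer there is one more tool, called as name(argument=value, ...) on one line, values as JSON. move_arm: Moves the arm, as the interface text tells. Its arguments: {"type":"object","properties":{"increments":{"type":"array","items":{"type":"array"}},"grip_force":{"type":"number"}},"required":["increments"]}

```bash
ls; mkdir -p pics; cat > shot.py <<'E'
import sys,cv2,numpy as np
from plant import manip,cams
for n in sys.argv[2:]:
    s=manip.sense(); p,d=cams.camera(n)
    np.savez(f'{n}_{sys.argv[1]}.npz',p=p,d=d,pos=s['ee_pos'],q=s['orientation'])
    cv2.imwrite(f'pics/{n}_{sys.argv[1]}.png',p[:,:,::-1])
E
python3 shot.py 0 top side; python3 - <<'E'
from plant import manip,cams
for n in('top','side','wrist'):print(n,cams.calibration(n))
print(manip.sense())
E
```

```text
pics
top {'camera_matrix': array([[347.2876647 ,   0.        , 254.11718746],
       [  0.        , 347.2876647 , 186.42760107],
       [  0.        ,   0.        ,   1.        ]]), 'position': array([0.42774807, 0.00909336, 0.97560355]), 'attitude': array([-0.69623752, -0.05905762,  0.07191301,  0.7117542 ])}
side {'camera_matrix': array([[351.85396145,   0.        , 259.02946675],
       [  0.        , 351.85396145, 197.69212912],
       [  0.        ,   0.        ,   1.        ]]), 'position': array([0.23613867, 0.47539745, 0.73614635]), 'attitude': array([-0.30285992, -0.11383295,  0.33558361,  0.88470423])}
wrist {'camera_matrix': array([[283.21798342,   0.        , 253.18333723],
       [  0.        , 283.21798342, 184.56235265],
       [  0.        ,   0.        ,   1.        ]]), 'tool_from_camera': array([[-4.11307029e-04,  9.63472972e-01,  2.67805272e-01,
         6.75853512e-02],
       [ 9.99999248e-01,  8.68915488e-05,  1.22323604e-03,
         9.52336190e-04],
       [ 1.15528485e-03,  2.67805574e-01, -9.63472283e-01,
        -1.42514488e-01],
       [ 0.00000000e+00,  0.00000000e+00,  0.00000000e+00,
         1.00000000e+00]])}
{'time': 0.1, 'joint_pos': array([ 1.00759077e+00,  3.13387111e-01,  1.49832624e+00, -1.76481214e-05,
        1.33101741e+00, -2.23421832e-01]), 'joint_vel': array([-0.0002948 , -0.0016745 , -0.00333363,  0.00010334,  0.00174254,
       -0.00105532]), 'tau': array([ 3.67447617e-03, -4.12897503e+01, -2.60140729e+01, -1.00975712e-04,
        3.02623332e-03, -3.13632256e-05]), 'ee_pos': array([0.17487856, 0.49478206, 0.23080898]), 'orientation': array([-2.10174523e-04,  1.69073672e-01,  9.85603252e-01, -5.28887816e-04]), 'ft_force': array([-0.75741615,  0.03653252, -0.00731838]), 'wrist_torque': array([-0.01500501, -0.03333145, -0.00118277]), 'finger_gap': 0.08512147218533471}
```

View pics/top_0.png

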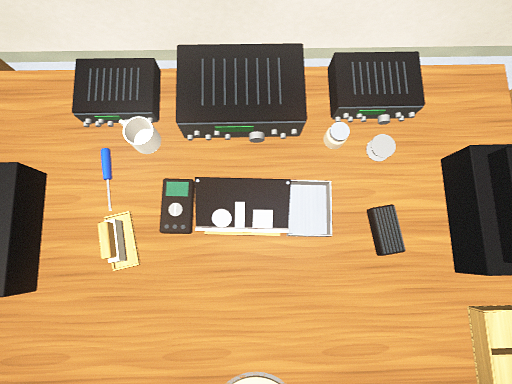

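View pics/side_0.png

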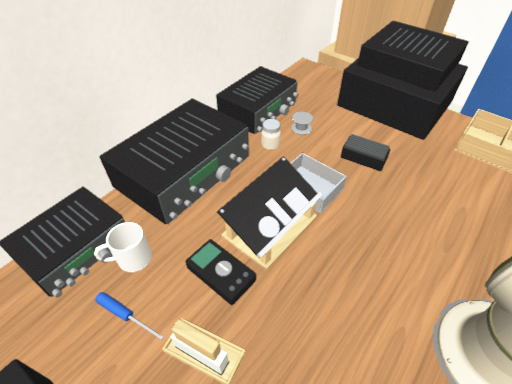

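The top view shows the rest on the left, with the scraper at about (113,240). The panel spans (195–290, 178–235), with the disc at (222,218), the strip at (240,213) and the square at (263,218). The tray is on the right (-y) at (310,208) and the meter on the left at (176,206).

```bash
cat > h.py <<'E'
import numpy as np,cv2
from scipy.spatial.transform import Rotation as R
from plant import manip,cams
def rot(q): return R.from_quat([q[1],q[2],q[3],q[0]])
def load(n,t):
    z=np.load(f'{n}_{t}.npz');c=cams.calibration(n);K=c['camera_matrix']
    if n=='wrist':
        T=np.eye(4);T[:3,:3]=rot(z['q']).as_matrix();T[:3,3]=z['pos'];T=T@c['tool_from_camera']
    else:
        T=np.eye(4);T[:3,:3]=rot(c['attitude']).as_matrix();T[:3,3]=c['position']
    return z['p'],z['d'],K,T
def world(n,t):
    p,d,K,T=load(n,t)
    v,u=np.mgrid[:384,:512]
    P=np.stack([(u-K[0,2])/K[0,0]*d,-(v-K[1,2])/K[1,1]*d,-d],-1)
    return p,d,P@T[:3,:3].T+T[:3,3]
E
python3 - <<'E'
from h import *
for n in('top','side'):
    p,d,W=world(n,'0')
    hsv=cv2.cvtColor(p,cv2.COLOR_RGB2HSV)
    print(n,'bench z',np.median(W[...,2][(W[...,2]<.03)&(W[...,2]>-.03)&(d>0)]))
    # region of rest
    m=(W[...,1]>.3)&(W[...,1]<.5)&(W[...,0]>.2)&(W[...,0]<.5)&(d>0)
    for lo,hi in((.012,.03),(.05,.066),(.1,.115)):
        k=m&(W[...,2]>lo)&(W[...,2]<hi)
        if k.sum()>5:
            q=W[k]; r=cv2.minAreaRect(q[:,:2].astype(np.float32)*1000)
            print(lo,k.sum(),q.mean(0).round(4),r)
    # panel face
    m=(abs(W[...,1])<.2)&(W[...,0]>.25)&(W[...,0]<.5)&(d>0)&(p.max(2)<60)&(W[...,2]>.06)&(W[...,2]<.15)
    q=W[m];print('panel n',m.sum(),q.min(0),q.max(0))
    c=q.mean(0);u,s,vt=np.linalg.svd(q-c,full_matrices=False)
    nn=vt[2]*np.sign(vt[2,2]);print(c,nn,s,'slope',np.degrees(np.arccos(nn[2])),'yaw',np.degrees(np.arctan2(nn[1],-nn[0])))
E
```

```text
top bench z -0.0006799293990091826
0.012 230 [0.437  0.3354 0.0183] ((445.61981201171875, 348.9410400390625), (107.04405212402344, 71.02017974853516), 11.438506126403809)
0.05 138 [0.4467 0.3491 0.0606] ((454.508544921875, 351.7469787597656), (25.805273056030273, 89.75028228759766), 88.62544250488281)
0.1 354 [0.4603 0.3587 0.1101] ((460.5765380859375, 359.85906982421875), (79.78681182861328, 25.709932327270508), 7.757686138153076)Traceback (most recent call last):
  File "<stdin>", line 15, in <module>
    return umr_minimum(a, axis, None, out, keepdims, initial, where)
ValueError: zero-size array to reduction operation minimum which has no identity
```

```bash
python3 - <<'E'
import cv2
a=cv2.imread('pics/top_0.png');
cv2.imwrite('pics/top_0z.png',cv2.resize(a[165:275,85:345],None,fx=3,fy=3,interpolation=cv2.INTER_CUBIC))
a=cv2.imread('pics/side_0.png');
cv2.imwrite('pics/side_0z.png',cv2.resize(a[140:384,140:360],None,fx=2.4,fy=2.4,interpolation=cv2.INTER_CUBIC))
E
```

```text
(no output)
```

View pics/top_0z.png

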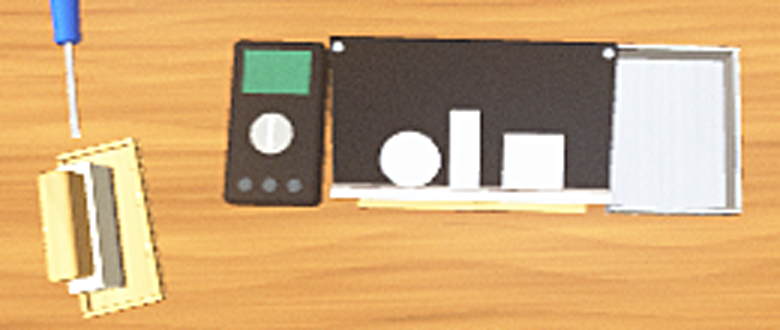

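View pics/side_0z.png

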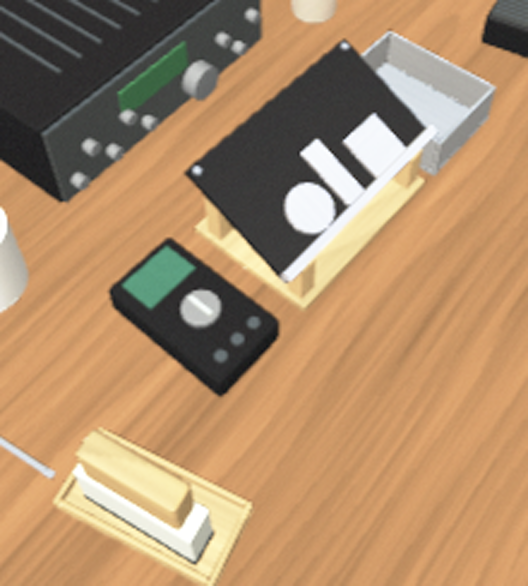

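```bash
python3 - <<'E'
from h import *
for n in('top','side'):
    p,d,W=world(n,'0')
    m=(W[...,1]>.28)&(W[...,1]<.5)&(W[...,0]>.3)&(W[...,0]<.6)&(d>0)
    for lo,hi in((.012,.03),(.05,.072),(.1,.118)):
        k=m&(W[...,2]>lo)&(W[...,2]<hi)
        if k.sum()>5:
            q=W[k]; print(n,lo,k.sum(),np.median(q,0).round(4),cv2.minAreaRect(q[:,:2].astype(np.float32)*1000))
    m=(abs(W[...,1])<.2)&(W[...,0]>.4)&(W[...,0]<.65)&(d>0)&(p.max(2)<80)&(W[...,2]>.06)&(W[...,2]<.15)
    q=W[m]
    c=np.median(q,0);u,s,vt=np.linalg.svd(q-c,full_matrices=False)
    nn=vt[2]*np.sign(vt[2,2]);print(n,'panel',m.sum(),c,q.min(0),q.max(0),nn,s,'slope',np.degrees(np.arccos(nn[2])),'yaw',np.degrees(np.arctan2(-nn[1],-nn[0])))
    r=(q[:,1].max()-q[:,1].min())
    # edges by rect in slope plane
    yaw=np.arctan2(-nn[1],-nn[0]);ex=np.array([np.cos(yaw)*nn[2],np.sin(yaw)*nn[2],np.hypot(nn[0],nn[1])]);ey=np.cross(nn,ex)
    qq=np.stack([(q-c)@ex,(q-c)@ey],1).astype(np.float32)*1000
    (cx,cy),sz,a=cv2.minAreaRect(qq);print('rect',(cx,cy),sz,a,'centre',c+ex*cx/1000+ey*cy/1000)
    # chips: bright
    m=(p.min(2)>200)&(d>0)&(abs(W[...,1])<.14)&(W[...,0]>.4)&(W[...,0]<.6)&(W[...,2]>.05)&(W[...,2]<.13)
    nl,l,st,ce=cv2.connectedComponentsWithStats(m.astype(np.uint8))
    for i in range(1,nl):
        if st[i,4]>15:
            w=W[l==i];print(' chip',st[i],w.mean(0).round(4),w.min(0).round(4),w.max(0).round(4))
E
```

```text
top 0.012 377 [0.475  0.3442 0.0171] ((496.35003662109375, 359.2055358886719), (210.56048583984375, 71.02017974853516), 11.438505172729492)
top 0.05 221 [0.4629 0.3506 0.0629] ((465.56817626953125, 360.5650329589844), (110.09153747558594, 28.566173553466797), 9.760851860046387)
top 0.1 399 [0.4641 0.3591 0.1105] ((465.3466796875, 360.6234130859375), (89.43048095703125, 25.721115112304688), 7.962571620941162)
top panel 1440 [0.57085262 0.07554963 0.11164992] [ 0.48824915 -0.09757635  0.06920205] [0.61374958 0.14315751 0.13421542] [-0.46629987  0.01818728  0.88443974] [2.54524073 1.38786296 0.06097758] slope 27.817345759023233 yaw -2.2335985108215555
rect (-20.905548095703125, -53.44934844970703) (236.80198669433594, 129.5685272216797) 89.90718841552734 centre [0.55029385 0.0228615  0.10189426]
 chip [ 197  194  108   42 1361] [0.5056 0.0128 0.0839] [ 0.4674 -0.1384  0.0508] [0.5697 0.1399 0.1141]
side 0.012 810 [0.4592 0.3726 0.0177] ((498.027099609375, 360.7396545410156), (214.06251525878906, 70.58514404296875), 12.365453720092773)
side 0.05 347 [0.4337 0.3699 0.0645] ((464.9466247558594, 362.1987609863281), (109.69710540771484, 27.945594787597656), 9.449701309204102)
side 0.1 758 [0.4619 0.363  0.1119] ((465.0596008300781, 361.8378601074219), (89.10179138183594, 24.692903518676758), 8.64137077331543)
side panel 3469 [0.56347239 0.04617202 0.10959153] [ 0.48918073 -0.09688224  0.07077966] [0.61135636 0.14459671 0.13517577] [-0.47026039  0.02171532  0.88226051] [4.36316826 2.00607889 0.07798464] slope 28.0837386121762 yaw -2.6438815136110603
rect (-13.816951751708984, -23.184547424316406) (126.61878204345703, 238.01904296875) 0.1331033557653427 centre [0.55022576 0.02357446 0.10308704]
 chip [ 259  188   64   67 1328] [0.5059 0.0261 0.0872] [ 0.4739 -0.1013  0.0546] [0.5521 0.1398 0.1118]
```

```bash
cat >> h.py <<'E'
# measured frames
PC=np.array([.5503,.0232,.1022]); PYAW=np.radians(-2.4); SL=np.radians(28)
PR=(R.from_euler('z',PYAW)*R.from_euler('y',-SL)).as_matrix()  # cols: up slope, along, normal
def panel(W): return (W-PC)@PR
def delta(pos,Rt,base=None):
    s=manip.sense(); p0=s['ee_pos'] if base is None else base[0]
    R0=rot(s['orientation']) if base is None else base[1]
    d=R0.inv().apply(np.array(pos)-p0)*100; r=(R0.inv()*R.from_matrix(Rt)).as_rotvec(degrees=True)
    print('shift cm',d.round(2),'turn deg',r.round(2),'dist',np.linalg.norm(d).round(2),np.linalg.norm(r).round(2))
E
python3 - <<'E'
from h import *
for n in('top','side'):
    p,d,W=world(n,'0'); Q=panel(W)*1000
    m=(p.min(2)>200)&(d>0)&(Q[...,0]>-64)&(Q[...,0]<30)&(abs(Q[...,1])<125)&(abs(Q[...,2])<20)
    m=cv2.morphologyEx(m.astype(np.uint8),cv2.MORPH_OPEN,np.ones((3,3)))
    nl,l,st,ce=cv2.connectedComponentsWithStats(m)
    for i in range(1,nl):
        if st[i,4]>15:
            w=Q[l==i];print(n,st[i,4],'x',w[:,0].min().round(),w[:,0].max().round(),'y',w[:,1].min().round(),w[:,1].max().round(),'z',np.median(w[:,2]).round(1))
    # ledge
    k=(Q[...,0]<-66)&(Q[...,0]>-74)&(abs(Q[...,1])<100)&(abs(Q[...,2]-10)<6);print('ledge z',np.median(Q[...,2][k]))
    # tray rim
    k=(Q[...,1]<-115)&(Q[...,1]>-250)&(abs(W[...,2]-.055)<.006)&(W[...,0]>.4)&(W[...,0]<.68)
    print('tray',W[k].min(0).round(3),W[k].max(0).round(3))
    k=(W[...,1]>.31)&(W[...,1]<.42)&(W[...,0]>.36)&(W[...,0]<.56)&(W[...,2]>.012)&(W[...,2]<.024)
    k&=cv2.cvtColor(p,cv2.COLOR_RGB2HSV)[...,0]<40
    k=cv2.morphologyEx(k.astype(np.uint8),cv2.MORPH_CLOSE,np.ones((3,3)))
    nl,l,st,ce=cv2.connectedComponentsWithStats(k); i=1+st[1:,4].argmax()
    print('rest',cv2.minAreaRect(W[l==i][:,:2].astype(np.float32)*1000))
y=np.radians(9.2)
ty=np.array([-np.sin(y),np.cos(y),0]);tz=np.array([0,0,-1.]);tx=np.cross(ty,tz)
Rt=np.stack([tx,ty,tz],1)
for z in(.16,.074): delta([.465,.361,z],Rt)
E
```

```text
top 235 x -63.0 5.0 y -6.0 18.0 z 5.3
top 279 x -63.0 -15.0 y 27.0 76.0 z 5.5
top 351 x -64.0 -15.0 y -79.0 -29.0 z 5.4
ledge z 9.258076077970172
tray [ 0.466 -0.22   0.049] [ 0.616 -0.099  0.058]
rest ((492.7432861328125, 333.41851806640625), (148.01959228515625, 62.12272644042969), 38.5219841003418)
side 337 x -64.0 -15.0 y -78.0 -29.0 z 6.7
side 266 x -64.0 5.0 y -7.0 18.0 z 6.6
side 320 x -64.0 -17.0 y 29.0 75.0 z 6.4
ledge z 10.807707169672078
tray [ 0.464 -0.22   0.049] [ 0.615 -0.098  0.059]
rest ((466.8407897949219, 353.92230224609375), (150.19003295898438, 70.58914947509766), 12.40039348602295)
shift cm [-31.81  -2.94   7.08] turn deg [ -0.06  -0.03 -28.67] dist 32.72 28.67
shift cm [-31.82  -2.93  15.68] turn deg [ -0.06  -0.03 -28.67] dist 35.59 28.67
```

move_arm(increments=[[8.5,[-0.6,-0.1,0.1],[0,0,-0.6]],[8.5,[-2.2,-0.2,0.5],[0,0,-2]],[8.5,[-4.8,-0.4,1.1],[0,0,-4.3]],[8.5,[-8.3,-0.8,1.8],[0,0,-7.5]],[8.5,[-12.1,-1.1,2.7],[0,0,-10.9]],[8.5,[-15.9,-1.5,3.5],[0,0,-14.3]],[8.5,[-19.7,-1.8,4.4],[0,0,-17.8]],[8.5,[-23.5,-2.1,5.3],[0,0,-21.2]],[8.5,[-27,-2.5,6],[0,0,-24.4]],[8.5,[-29.6,-2.7,6.6],[0,0,-26.7]],[8.5,[-31.2,-2.8,7],[0,0,-28.1]],[8.5,[-31.8,-2.9,7.1],[0,0,-28.7]]])

```text
time: 1.1
ee_pos: [0.467, 0.3598, 0.159]
orientation: [-0.001, -0.08, 0.997, -0.0]
ft_force: [-0.2, 0.5, 0.1]
finger_gap: 0.0852
```

```bash
python3 shot.py 1 wrist; python3 - <<'E'
from h import *
s=manip.sense();print(s['time'],s['ee_pos'],s['ft_force'],s['joint_vel'].round(3))
p,d,W=world('wrist','1')
m=(W[...,1]>.28)&(W[...,1]<.45)&(W[...,0]>.36)&(W[...,0]<.56)&(d>0)
for lo,hi in((.012,.024),(.058,.072),(.105,.118)):
    k=m&(W[...,2]>lo)&(W[...,2]<hi)
    if k.sum()>5:
        q=W[k]; print(lo,k.sum(),np.median(q,0).round(4),cv2.minAreaRect(q[:,:2].astype(np.float32)*1000))
y=np.radians(9.2)
ty=np.array([-np.sin(y),np.cos(y),0]);tz=np.array([0,0,-1.]);tx=np.cross(ty,tz)
delta([.465,.361,.074],np.stack([tx,ty,tz],1))
E
```

```text
1.15 [0.46668037 0.36004081 0.15929294] [-0.04453697 -0.61238112  0.55191373] [ 0.047 -0.033  0.022  0.006  0.002  0.067]
0.012 1964 [0.4494 0.3455 0.0175] ((468.09423828125, 354.89324951171875), (150.336669921875, 70.13333892822266), 12.307595252990723)
0.058 487 [0.4175 0.3545 0.0647] ((420.8243103027344, 355.4556884765625), (17.84663963317871, 27.557540893554688), 9.229127883911133)
0.105 3915 [0.4614 0.3619 0.1116] ((465.68084716796875, 362.4486999511719), (88.89144134521484, 24.08575439453125), 9.189455032348633)
shift cm [0.14 0.13 8.53] turn deg [-0.04 -0.07 -0.03] dist 8.53 0.08
```

View pics/wrist_1.png

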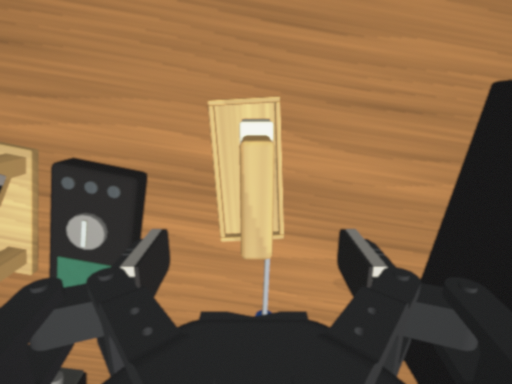

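The wrist view has the grip centred between the open fingers at (257,195). Its pose agrees with the other views to 1–2 mm, and the jaws line up with it.

move_arm(increments=[[8.5,[0.1,0.1,0.5],[0,0,0]],[8.5,[0.1,0.2,1.8],[0,0,0]],[8.5,[0.1,0.2,3.5],[0,0,0]],[8.5,[0.1,0.2,5.2],[0,0,0]],[8.5,[0.1,0.2,6.8],[0,0,0]],[8.5,[0.1,0.2,8],[0,0,0]],[8.5,[0.1,0.2,8.5],[0,0,0]],[6,[0.1,0.2,8.5],[0,0,0]],[3.5,[0.1,0.2,8.5],[0,0,0]],[2,[0.1,0.2,8.5],[0,0,0]],[1.5,[0.1,0.2,8.5],[0,0,0]],[1.5,[0.1,0.2,8.5],[0,0,0]]], grip_force=70)

```text
time: 2.15
ee_pos: [0.4641, 0.3636, 0.076]
orientation: [0.001, -0.08, 0.997, 0.0]
ft_force: [-0.3, -0.3, 0.2]
finger_gap: 0.0253
```

move_arm(increments=[[1.5,[0,0,0],[0,0,0]],[1.5,[0,0,0],[0,0,0]],[1.5,[0,0,0],[0,0,0]],[1.5,[0,0,0],[0,0,0]]])

```text
time: 2.48
ee_pos: [0.4641, 0.3635, 0.076]
orientation: [0.0, -0.08, 0.997, 0.0]
ft_force: [-1.8, -1.5, 5.9]
finger_gap: 0.0232
```

move_arm(increments=[[1.5,[0,0,-0.3],[0,0,0]],[1.5,[0,0,-1],[0,0,0]],[1.5,[0,0,-2.2],[0,0,0]],[1.5,[0,0,-4],[0,0,0]],[1.5,[0,0,-6.5],[0,0,0]],[1.5,[0,0,-9],[0,0,0]],[1.5,[0,0,-11.5],[0,0,0]],[1.5,[0,0,-13.5],[0,0,0]],[1.5,[0,0,-15],[0,0,0]],[1.5,[0,0,-16],[0,0,0]],[1.5,[0,0,-16],[0,0,0]]])

```text
time: 3.4
ee_pos: [0.4644, 0.3638, 0.238]
orientation: [0.002, -0.081, 0.997, 0.001]
ft_force: [1.0, -0.1, -1.5]
finger_gap: 0.0229
```

```bash
cat >> h.py <<'E'
PT=np.stack([-PR[:,0],PR[:,1],-PR[:,2]],1)  # tool orientation on panel
def ppos(x,y,z): return PC+PR@np.array([x,y,z])/1000
E
python3 shot.py 2 top wrist; python3 - <<'E'
from h import *
s=manip.sense();print(s['time'],s['ee_pos'],s['ft_force'],s['finger_gap'])
delta(ppos(-7,100,71+60),PT)
delta(ppos(-7,100,71+5),PT)
E
```

```text
3.5 [0.46361642 0.36336084 0.23486691] [ 0.99317691 -0.02600142 -2.19153192] 0.023035669709973075
shift cm [  1.51 -23.81   2.03] turn deg [  2.83 -27.94  11.4 ] dist 23.94 30.31
shift cm [ -1.02 -24.33   6.89] turn deg [  2.83 -27.94  11.4 ] dist 25.3 30.31
```

View pics/wrist_2.png

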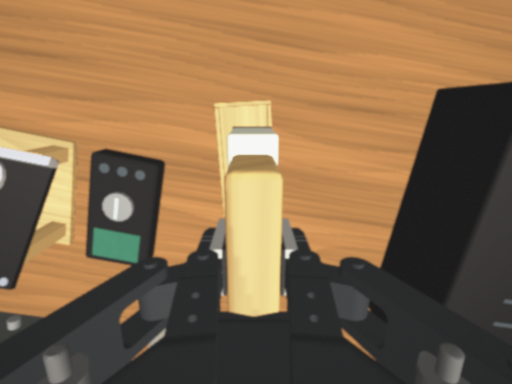

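The scraper is held square in the jaws, with its end visible at (253,145). Next I move it above the panel's free left end.

move_arm(increments=[[1.5,[0,-0.5,0],[0.1,-0.6,0.2]],[1.5,[0.1,-1.7,0.1],[0.2,-2,0.8]],[1.5,[0.2,-3.6,0.3],[0.4,-4.2,1.7]],[1.5,[0.4,-6.2,0.5],[0.7,-7.3,3]],[1.5,[0.6,-9,0.8],[1.1,-10.6,4.3]],[1.5,[0.8,-11.9,1],[1.4,-14,5.7]],[1.5,[0.9,-14.8,1.3],[1.8,-17.3,7.1]],[1.5,[1.1,-17.6,1.5],[2.1,-20.7,8.4]],[1.5,[1.3,-20.2,1.7],[2.4,-23.7,9.7]],[1.5,[1.4,-22.1,1.9],[2.6,-26,10.6]],[1.5,[1.5,-23.3,2],[2.8,-27.4,11.2]],[1.5,[1.5,-23.8,2],[2.8,-27.9,11.4]]])

```text
time: 4.5
ee_pos: [0.486, 0.1246, 0.2139]
orientation: [0.241, 0.021, 0.97, -0.005]
ft_force: [-0.5, -0.4, -2.6]
finger_gap: 0.0234
```

```bash
python3 shot.py 3 side wrist; python3 - <<'E'
from h import *
s=manip.sense();print(s['time'],s['ee_pos'],s['ft_force'],s['joint_pos'].round(2))
print(panel(s['ee_pos'])*1000)
delta(ppos(-7,100,71+8),PT)
E
```

```text
4.6 [0.48676464 0.12554444 0.21469196] [ 0.35198381  0.79784864 -2.39435608] [ 0.04  0.06  1.94 -0.06  0.66 -1.45]
[ -7.02149078  99.59407721 131.13841937]
shift cm [-0.01  0.04  5.21] turn deg [ 0.   -0.09 -0.06] dist 5.21 0.11
```

View pics/wrist_3.png

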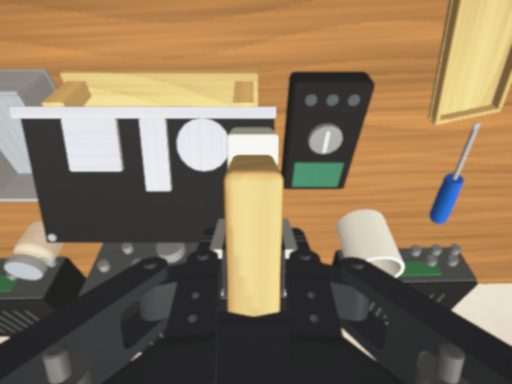

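View pics/side_3.png

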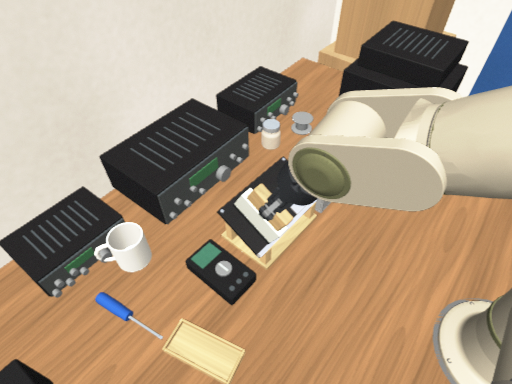

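The wrist view shows the scraper above the free left end, right of the disc at (203,145). Its lower end (253,135) is just inside the ledge.

move_arm(increments=[[1.5,[0,0,0.5],[0,0,0]],[1.5,[0,0,1.5],[0,0,0]],[1.5,[0,0,2.7],[0,0,0]],[1.5,[0,0,3.8],[0,0,0]],[1.5,[0,0,4.6],[0,0,0]],[1.5,[0,0,5],[0,0,0]],[1.5,[0,0,5.2],[0,0,0]],[1.5,[0,0,5.2],[0,0,0]]])

```text
time: 5.27
ee_pos: [0.5117, 0.1253, 0.169]
orientation: [0.241, 0.02, 0.97, -0.005]
ft_force: [0.1, -0.1, -3.0]
finger_gap: 0.0234
```

```bash
cat > st.py <<'E'
from h import *
import sys
s=manip.sense();print(s['time'],s['finger_gap'],s['joint_vel'].round(3))
print('panel',(panel(s['ee_pos'])*1000).round(1),'F panel',(s['ft_force']@PR).round(2),'M panel',(s['wrist_torque']@PR).round(3))
delta(ppos(-7,100,71),PT)
E
python3 shot.py 4 wrist; python3 st.py; python3 - <<'E'
from h import *
# scraper visible in wrist: white block points, in panel coords
p,d,W=world('wrist','4');Q=panel(W)*1000
m=(p.min(2)>170)&(d>0)&(Q[...,1]>80)&(Q[...,1]<120)&(Q[...,2]>5)&(Q[...,2]<75)
print(m.sum(),Q[m].min(0),Q[m].max(0))
m=(d>0)&(Q[...,1]>85)&(Q[...,1]<115)&(Q[...,2]>75)&(Q[...,2]<125)&(Q[...,0]<0)
print(m.sum(),Q[m].min(0),Q[m].max(0))
m=m&(Q[...,2]>107)
q=Q[m];A=np.c_[q[:,0],q[:,1],np.ones(len(q))];print('grip top plane',np.linalg.lstsq(A,q[:,2],rcond=None)[0],len(q))
E
```

```text
5.3167 0.022896863151372543 [-0.002 -0.014 -0.001  0.002  0.001 -0.002]
panel [ -6.3 100.4  79.5] F panel [-0.95 -0.71 -2.39] M panel [-0.     0.457 -0.005]
shift cm [ 0.07 -0.04  0.85] turn deg [ 0.05 -0.01  0.  ] dist 0.85 0.05
1861 [-74.64894731  80.00057137   7.37545165] [-43.46380499 119.2217458   74.57407424]
7983 [-49.88602959  85.00060096  75.3979285 ] [-3.61917029e-02  1.14999875e+02  1.24948004e+02]
grip top plane [ 3.98505696e-02 -1.34647553e-02  1.17071360e+02] 7259
```

View pics/wrist_4.png

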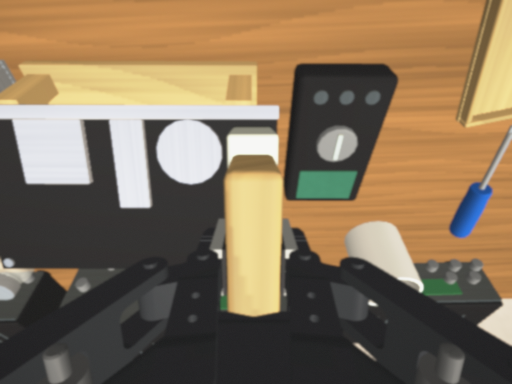

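```bash
python3 - <<'E'
from h import *
def fit(t,C,yaw,sl,lo,hi):
    p,d,W=world('wrist',t);P=(R.from_euler('z',yaw,degrees=True)*R.from_euler('y',-sl,degrees=True)).as_matrix()
    Q=(W-C)@P*1000
    m=(d>0)&(abs(Q[...,1])<9)&(Q[...,2]>lo)&(Q[...,2]<hi)&(Q[...,0]<-5)&(Q[...,0]>-50)
    hsv=cv2.cvtColor(p,cv2.COLOR_RGB2HSV); m&=(hsv[...,1]>60)
    q=Q[m];A=np.c_[q[:,0],q[:,1],np.ones(len(q))]
    c=np.linalg.lstsq(A,q[:,2],rcond=None)[0]; r=q[:,2]-A@c; k=abs(r)<2
    c=np.linalg.lstsq(A[k],q[k,2],rcond=None)[0]
    print(t,c.round(4),'deg',np.degrees(np.arctan(c[:2])).round(2),k.sum(),'xmin',q[:,0].min(),'std',r[k].std())
fit('1',np.array([.465,.3617,0]),9.2,0,105,120)
fit('2',np.array([.465,.3625,.2349-.076]),9.2,0,100,120)
fit('3',ppos(-7,100,60),-2.4,28,95,120)
fit('4',ppos(-7,100,8),-2.4,28,95,120)
E
```

```text
1 [9.300000e-03 1.110000e-02 1.117641e+02] deg [0.53 0.64] 1421 xmin -43.876062161923 std 0.6872848776424676
2 [2.460000e-02 1.780000e-02 1.132931e+02] deg [1.41 1.02] 3854 xmin -44.26050798882743 std 0.8617157475888537
3 [ 1.890000e-02 -1.670000e-02  1.070498e+02] deg [ 1.09 -0.96] 3917 xmin -43.73784580284742 std 0.8245615650963337
4 [2.170000e-02 7.300000e-03 1.072635e+02] deg [1.24 0.42] 3831 xmin -42.88602958640213 std 0.8348187036038258
```

move_arm(increments=[[1.5,[0,0,0.2],[0,0,0]],[1.5,[0,0,0.4],[0,0,0]],[1.5,[0,0,0.5],[0,0,0]],[1.5,[0,0,0.6],[0,0,0]],[1.5,[0,0,0.6],[0,0,0]]])

```text
time: 5.73
ee_pos: [0.5144, 0.125, 0.164]
orientation: [0.242, 0.02, 0.97, -0.005]
ft_force: [-0.6, 0.4, -2.8]
finger_gap: 0.0234
```

```bash
python3 st.py
```

```text
5.7333 0.02337232538802846 [ 0.001 -0.004 -0.002  0.001  0.004 -0.   ]
panel [ -6.4 100.2  73.4] F panel [-1.86  0.38 -2.19] M panel [-0.01   0.469 -0.018]
shift cm [ 0.06 -0.02  0.24] turn deg [ 0.04 -0.01 -0.01] dist 0.25 0.04
```

move_arm(increments=[[1.5,[0,0,0.05],[0,0,0]],[1.5,[0,0,0.1],[0,0,0]],[1.5,[0,0,0.1],[0,0,0]]])

```text
time: 5.98
ee_pos: [0.5149, 0.125, 0.1632]
orientation: [0.242, 0.02, 0.97, -0.005]
ft_force: [-0.5, 0.2, -2.3]
finger_gap: 0.0232
```

```bash
python3 st.py
```

```text
5.9833 0.02317046165337275 [ 0.001 -0.001 -0.001  0.001  0.    -0.001]
panel [ -6.4 100.3  72.4] F panel [-1.47  0.17 -1.77] M panel [0.015 0.413 0.017]
shift cm [ 0.06 -0.03  0.14] turn deg [ 0.04 -0.01 -0.01] dist 0.16 0.04
```

move_arm(increments=[[1.5,[0,0,0.05],[0,0,0]],[1.5,[0,0,0.1],[0,0,0]],[1.5,[0,0,0.1],[0,0,0]]])

```text
time: 6.23
ee_pos: [0.5153, 0.125, 0.1622]
orientation: [0.242, 0.02, 0.97, -0.005]
ft_force: [-0.3, 0.8, -2.6]
finger_gap: 0.0231
```

```bash
python3 st.py
```

```text
6.2333 0.02310644022369504 [-0.001 -0.002  0.001 -0.001  0.001  0.   ]
panel [ -6.4 100.2  71.4] F panel [-1.49  0.83 -2.12] M panel [-0.042  0.44   0.013]
shift cm [ 0.06 -0.02  0.04] turn deg [ 0.04 -0.01 -0.01] dist 0.07 0.04
```

Not in contact yet, so I continue down in 1 mm steps.

move_arm(increments=[[1.5,[0,0,0.05],[0,0,0]],[1.5,[0,0,0.1],[0,0,0]],[1.5,[0,0,0.1],[0,0,0]]])

```text
time: 6.48
ee_pos: [0.5156, 0.125, 0.1617]
orientation: [0.242, 0.02, 0.97, -0.005]
ft_force: [-5.7, -0.7, 3.1]
finger_gap: 0.0231
```

```bash
python3 st.py
```

```text
6.4833 0.023090140129386733 [-0.    -0.001 -0.     0.    -0.002 -0.002]
panel [ -6.4 100.3  70.8] F panel [-3.56 -0.93  5.39] M panel [-0.135  0.719  0.01 ]
shift cm [ 0.06 -0.03 -0.02] turn deg [ 0.03 -0.01 -0.  ] dist 0.07 0.04
```

move_arm(increments=[[1.5,[0,0,0.05],[0,0,0]],[1.5,[0,0,0.1],[0,0,0]],[1.5,[0,0,0.1],[0,0,0]]])

```text
time: 6.73
ee_pos: [0.5157, 0.125, 0.1617]
orientation: [0.242, 0.02, 0.97, -0.005]
ft_force: [-17.9, -2.6, 16.9]
finger_gap: 0.0231
```

```bash
python3 st.py
```

```text
6.7333 0.023055776877060036 [ 0.001 -0.001  0.002  0.002 -0.002  0.001]
panel [ -6.4 100.3  70.7] F panel [-7.76 -3.38 23.25] M panel [-0.644  1.51  -0.043]
shift cm [ 0.06 -0.03 -0.03] turn deg [ 0.02 -0.01  0.02] dist 0.07 0.03
```

Contact starts at a TCP height of 71 mm and stiffens by about 18 N/mm. I back off to a few newtons and start the wipe.

move_arm(increments=[[1.5,[0,0,-0.12],[0,0,0]],[1.5,[0,-0.2,-0.12],[0,0,0]],[1.5,[0,-0.5,-0.12],[0,0,0]],[1.5,[0,-0.9,-0.12],[0,0,0]],[1.5,[0,-1.3,-0.12],[0,0,0]],[1.5,[0,-1.7,-0.12],[0,0,0]],[1.5,[0,-2.1,-0.12],[0,0,0]],[1.5,[0,-2.5,-0.12],[0,0,0]]])

```text
time: 7.4
ee_pos: [0.5149, 0.0997, 0.1619]
orientation: [0.242, 0.021, 0.97, -0.005]
ft_force: [-1.3, 4.9, 3.5]
finger_gap: 0.0229
```

```bash
python3 st.py;python3 shot.py 5 wrist
```

```text
7.4 0.02293195513076771 [-0.124 -0.031  0.038  0.114 -0.008 -0.206]
panel [-6.1 74.9 70.8] F panel [0.31 4.88 3.8 ] M panel [ 1.187  0.244 -0.005]
shift cm [ 0.09  2.51 -0.02] turn deg [ 0.06  0.03 -0.04] dist 2.51 0.07
```

View pics/wrist_5.png

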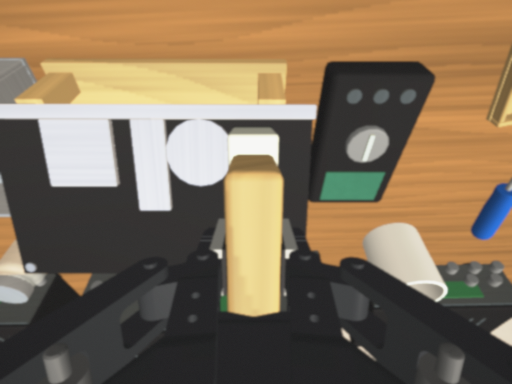

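The disc (199,153) is now against the scraper's face and moving, with about 6 N normal force. I continue.

move_arm(increments=[[1.5,[0,-0.4,0],[0,0,0]],[1.5,[0,-0.8,0],[0,0,0]],[1.5,[0,-1.2,0],[0,0,0]],[1.5,[0,-1.7,0],[0,0,0]],[1.5,[0,-2.2,0],[0,0,0]],[1.5,[0,-2.7,0],[0,0,0]],[1.5,[0,-3.2,0],[0,0,0]],[1.5,[0,-3.7,0],[0,0,0]]])

```text
time: 8.12
ee_pos: [0.5131, 0.063, 0.1618]
orientation: [0.242, 0.02, 0.97, -0.004]
ft_force: [-3.4, 5.6, 4.4]
finger_gap: 0.0231
```

```bash
python3 st.py
```

```text
8.1167 0.023060466658405068 [-0.156 -0.028  0.034  0.147  0.005 -0.267]
panel [-6.3 38.2 70.8] F panel [-1.15  5.47  5.64] M panel [ 1.398  0.252 -0.056]
shift cm [ 0.08  6.18 -0.01] turn deg [ 0.07  0.01 -0.03] dist 6.18 0.07
```

move_arm(increments=[[1.5,[0,-0.5,0],[0,0,0]],[1.5,[0,-1,0],[0,0,0]],[1.5,[0,-1.5,0],[0,0,0]],[1.5,[0,-2,0],[0,0,0]],[1.5,[0,-2.5,0],[0,0,0]],[1.5,[0,-3,0],[0,0,0]],[1.5,[0,-3.5,0],[0,0,0]],[1.5,[0,-4,0],[0,0,0]]])

```text
time: 8.78
ee_pos: [0.5113, 0.0231, 0.1618]
orientation: [0.242, 0.02, 0.97, -0.004]
ft_force: [-4.3, 6.7, 5.5]
finger_gap: 0.0235
```

```bash
python3 st.py; python3 shot.py 6 wrist
```

```text
8.7833 0.02351309944175753 [-0.157 -0.016  0.02   0.141  0.021 -0.259]
panel [-6.4 -1.7 70.9] F panel [-1.46  6.54  6.96] M panel [1.69  0.2   0.026]
shift cm [ 0.06 10.17  0.  ] turn deg [ 0.08 -0.01 -0.02] dist 10.17 0.09
```

View pics/wrist_6.png

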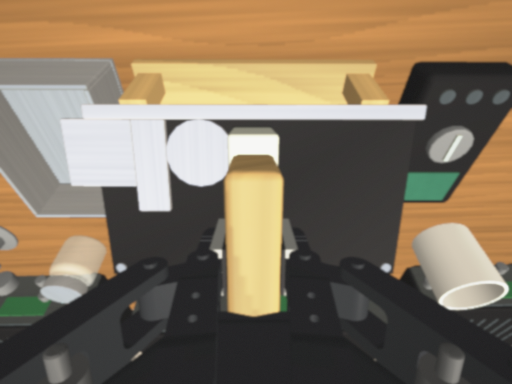

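All three offcuts are stacked ahead of the scraper. The square (98,152) is about to tip over the end into the tray (55,130).

move_arm(increments=[[1.5,[0,-0.5,-0.02],[0,0,0]],[1.5,[0,-1,-0.03],[0,0,0]],[1.5,[0,-1.5,-0.03],[0,0,0]],[1.5,[0,-2,-0.03],[0,0,0]],[1.5,[0,-2.5,-0.03],[0,0,0]],[1.5,[0,-3,-0.03],[0,0,0]],[1.5,[0,-3.5,-0.03],[0,0,0]],[1.5,[0,-4,-0.03],[0,0,0]]])

```text
time: 9.5
ee_pos: [0.5095, -0.0173, 0.1618]
orientation: [0.242, 0.02, 0.97, -0.005]
ft_force: [-2.0, 4.7, 3.7]
finger_gap: 0.0235
```

```bash
python3 st.py; python3 shot.py 7 wrist
```

```text
9.5 0.023481202306638374 [-0.157 -0.003  0.002  0.124  0.034 -0.241]
panel [ -6.5 -42.1  70.9] F panel [-0.24  4.6   4.3 ] M panel [1.14  0.157 0.041]
shift cm [5.000e-02 1.421e+01 1.000e-02] turn deg [ 0.06 -0.03 -0.02] dist 14.21 0.07
```

View pics/wrist_7.png

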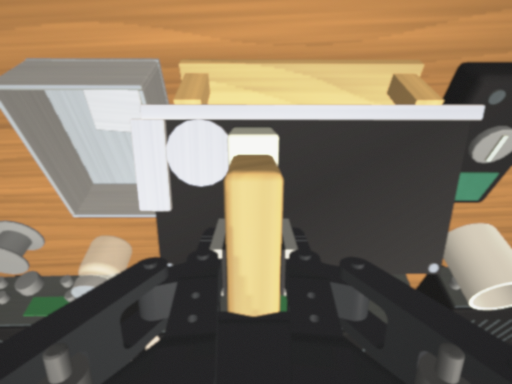

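The square has dropped into the tray (115,110), and the strip is at the edge.

move_arm(increments=[[1.5,[0,-0.5,0],[0,0,0]],[1.5,[0,-1,0],[0,0,0]],[1.5,[0,-1.5,0],[0,0,0]],[1.5,[0,-2,0],[0,0,0]],[1.5,[0,-2.5,0],[0,0,0]],[1.5,[0,-3,0],[0,0,0]],[1.5,[0,-3.5,0],[0,0,0]],[1.5,[0,-4,0],[0,0,0]]])

```text
time: 10.22
ee_pos: [0.5077, -0.057, 0.1617]
orientation: [0.242, 0.02, 0.97, -0.004]
ft_force: [-3.8, 4.5, 4.7]
finger_gap: 0.0228
```

```bash
python3 st.py; python3 shot.py 8 wrist
```

```text
10.2167 0.022760376957643873 [-0.15   0.01  -0.015  0.103  0.044 -0.216]
panel [ -6.6 -81.9  71. ] F panel [-1.33  4.29  5.99] M panel [1.361 0.153 0.103]
shift cm [ 0.04 18.19  0.02] turn deg [ 0.08 -0.04 -0.02] dist 18.19 0.09
```

View pics/wrist_8.png

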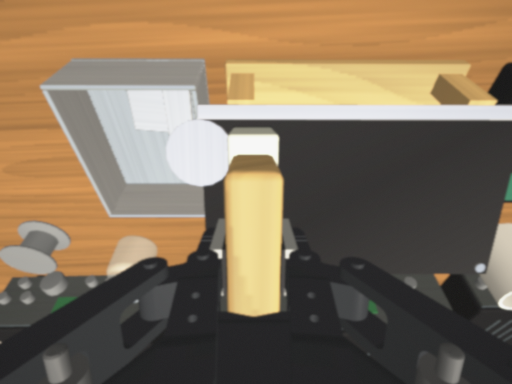

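move_arm(increments=[[1.5,[0,-0.5,0],[0,0,0]],[1.5,[0,-1,0],[0,0,0]],[1.5,[0,-1.5,0],[0,0,0]],[1.5,[0,-2,0],[0,0,0]],[1.5,[0,-2.5,0],[0,0,0]],[1.5,[0,-3,0],[0,0,0]],[1.5,[0,-3.3,0],[0,0,0]],[1.5,[0,-3.5,0],[0,0,0]],[1.5,[0,-3.5,0],[0,0,0]],[1.5,[0,-3.5,0],[0,0,0]]])

```text
time: 11.1
ee_pos: [0.5062, -0.092, 0.1618]
orientation: [0.242, 0.02, 0.97, -0.005]
ft_force: [-4.5, 4.0, 6.5]
finger_gap: 0.0231
```

```bash
python3 st.py; python3 shot.py 9 wrist side
```

```text
11.1 0.023144407409342423 [ 0.001 -0.001 -0.    -0.002 -0.004  0.002]
panel [  -6.7 -116.9   71. ] F panel [-1.09  3.81  7.94] M panel [0.958 0.362 0.072]
shift cm [4.000e-02 2.169e+01 2.000e-02] turn deg [ 0.06 -0.04 -0.02] dist 21.69 0.07
```

View pics/wrist_9.png

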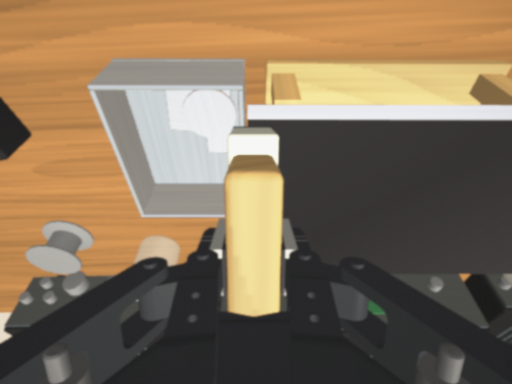

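The panel is clear and the pieces lie in the tray around (205,115). I lift off square to the face.

move_arm(increments=[[1.5,[0,0,-0.2],[0,0,0]],[1.5,[0,0,-0.6],[0,0,0]],[1.5,[0,0,-1.4],[0,0,0]],[1.5,[0,0,-2.6],[0,0,0]],[1.5,[0,0,-4],[0,0,0]],[1.5,[0,0,-5.4],[0,0,0]],[1.5,[0,0,-6.4],[0,0,0]],[1.5,[0,0,-7],[0,0,0]],[1.5,[0,0,-7],[0,0,0]]])

```text
time: 11.95
ee_pos: [0.4736, -0.0909, 0.2248]
orientation: [0.243, 0.02, 0.97, -0.005]
ft_force: [-0.1, -0.8, -2.0]
finger_gap: 0.0232
```

```bash
cat >> h.py <<'E'
def down(yaw):
    y=np.radians(yaw);ty=np.array([-np.sin(y),np.cos(y),0]);tz=np.array([0,0,-1.]);return np.stack([np.cross(ty,tz),ty,tz],1)
E
python3 st.py; python3 shot.py 10 wrist top;python3 - <<'E'
from h import *
delta([.4645,.3595,.235],down(10.5))
s=manip.sense()
# via: halfway, same orientation
E
```

```text
11.95 0.023171935600030343 [ 0.008  0.037  0.014  0.008 -0.031 -0.005]
panel [  -5.9 -117.2  142. ] F panel [-0.93 -0.82 -1.72] M panel [0.012 0.421 0.018]
shift cm [ 0.12 21.72  7.09] turn deg [-0.04  0.1   0.  ] dist 22.85 0.11
shift cm [ 1.94 44.93 -2.32] turn deg [ -3.12  27.87 -12.66] dist 45.03 30.77
```

View pics/wrist_10.png

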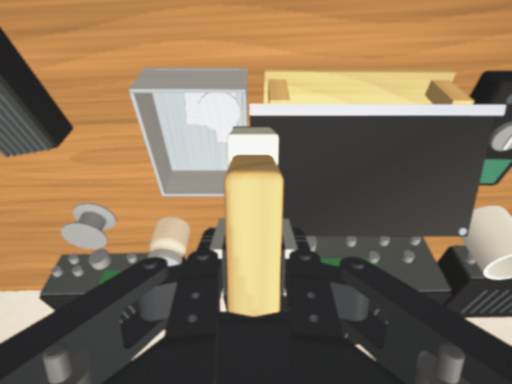

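View pics/top_10.png

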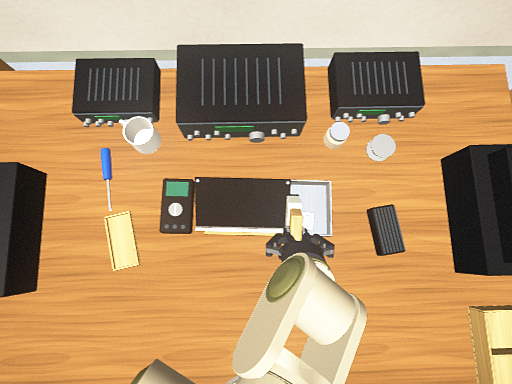

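Panel clear and all the pieces are inside the tray; everything else on the bench is where it was. I go back to the rest.

move_arm(increments=[[1.5,[0,0.4,0],[0,0.3,-0.1]],[1.5,[0.1,1.6,-0.1],[-0.1,1,-0.4]],[1.5,[0.1,3.4,-0.2],[-0.2,2.1,-0.9]],[1.5,[0.3,5.8,-0.3],[-0.4,3.6,-1.6]],[1.5,[0.4,8.5,-0.5],[-0.6,5.3,-2.4]],[1.5,[0.5,11.2,-0.6],[-0.8,7,-3.2]],[1.5,[0.6,14,-0.7],[-1,8.6,-3.9]],[1.5,[0.7,16.7,-0.9],[-1.2,10.3,-4.7]],[1.5,[0.8,19.1,-1],[-1.4,11.8,-5.4]],[1.5,[0.9,21,-1.1],[-1.5,13,-5.9]],[1.5,[1,22.1,-1.2],[-1.6,13.7,-6.2]],[1.5,[1,22.5,-1.2],[-1.6,13.9,-6.3]]])

```text
time: 13.05
ee_pos: [0.4685, 0.1367, 0.229]
orientation: [0.122, -0.037, 0.992, -0.002]
ft_force: [-0.0, 0.3, -3.5]
finger_gap: 0.0234
```

```bash
python3 - <<'E'
from h import *
delta([.4645,.3595,.235],down(10.5))
E
```

```text
shift cm [-1.41 22.24 -0.56] turn deg [-1.48 13.89 -6.2 ] dist 22.29 15.28
```

move_arm(increments=[[1.5,[0,0.4,0],[0,0.3,-0.1]],[1.5,[-0.1,1.6,0],[-0.1,1,-0.4]],[1.5,[-0.2,3.4,-0.1],[-0.2,2.1,-0.9]],[1.5,[-0.4,5.8,-0.1],[-0.4,3.6,-1.6]],[1.5,[-0.5,8.5,-0.2],[-0.6,5.3,-2.4]],[1.5,[-0.7,11.1,-0.3],[-0.7,7,-3.1]],[1.5,[-0.9,13.9,-0.4],[-0.9,8.6,-3.9]],[1.5,[-1.1,16.5,-0.4],[-1.1,10.3,-4.6]],[1.5,[-1.2,18.9,-0.5],[-1.3,11.8,-5.3]],[1.5,[-1.3,20.8,-0.5],[-1.4,13,-5.8]],[1.5,[-1.4,21.9,-0.6],[-1.5,13.7,-6.1]],[1.5,[-1.4,22.2,-0.6],[-1.5,13.9,-6.2]]])

```text
time: 14.05
ee_pos: [0.4653, 0.3583, 0.2353]
orientation: [0.0, -0.091, 0.996, 0.0]
ft_force: [0.3, 0.1, -2.4]
finger_gap: 0.0233
```

```bash
python3 shot.py 11 wrist side; python3 - <<'E'
from h import *
print(manip.sense()['ee_pos'],manip.sense()['ft_force'])
delta([.4645,.3595,.0865],down(10.5))
p,d,W=world('wrist','11')
k=(W[...,1]>.28)&(W[...,1]<.45)&(W[...,0]>.36)&(W[...,0]<.56)&(W[...,2]>.012)&(W[...,2]<.024)
print('rest',cv2.minAreaRect(W[k][:,:2].astype(np.float32)*1000))
C=np.array([.4645,.3595,manip.sense()['ee_pos'][2]-.071])
P=R.from_euler('z',10.5,degrees=True).as_matrix();Q=(W-C)@P*1000
hsv=cv2.cvtColor(p,cv2.COLOR_RGB2HSV)
m=(d>0)&(abs(Q[...,1])<9)&(Q[...,2]>98)&(Q[...,2]<118)&(Q[...,0]<-5)&(Q[...,0]>-50)&(hsv[...,1]>60)
q=Q[m];A=np.c_[q[:,0],q[:,1],np.ones(len(q))];c=np.linalg.lstsq(A,q[:,2],rcond=None)[0]
r=abs(q[:,2]-A@c)<2;print(np.linalg.lstsq(A[r],q[r,2],rcond=None)[0],q[:,0].min())
E
```

```text
[0.46526862 0.35700855 0.23540478] [ 0.91617635  0.02782035 -2.7421252 ]
shift cm [ 0.05  0.27 14.89] turn deg [-0.02  0.06 -0.14] dist 14.89 0.16
rest ((441.0587158203125, 348.7229309082031), (95.1368637084961, 69.37471008300781), 12.127016067504883)
[ 1.66479197e-02 -2.16357657e-02  1.07055464e+02] -42.5075533506783
```

View pics/wrist_11.png

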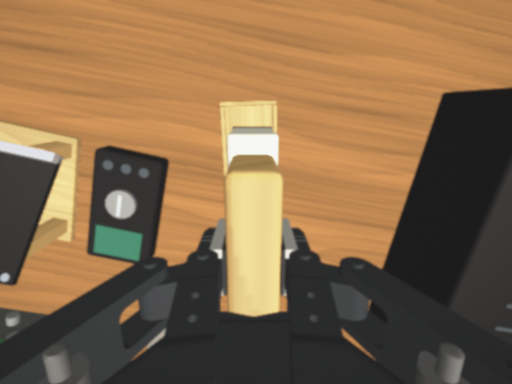

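The scraper is over the rest, lying inside its outline (248,130). I descend.

move_arm(increments=[[1.5,[0,0,0.5],[0,0,0]],[1.5,[0,0.1,1.6],[0,0,0]],[1.5,[0,0.1,3.2],[0,0,0]],[1.5,[0,0.1,5.2],[0,0,0]],[1.5,[0,0.1,7.4],[0,0,0]],[1.5,[0,0.1,9.4],[0,0,0]],[1.5,[0,0.1,11.2],[0,0,0]],[1.5,[0,0.1,12.8],[0,0,0]],[1.5,[0,0.1,13.9],[0,0,0]],[1.5,[0,0.1,14.5],[0,0,0]],[1.5,[0,0.1,14.8],[0,0,0]],[1.5,[0,0.1,14.8],[0,0,0]]])

```text
time: 15.15
ee_pos: [0.4651, 0.3581, 0.0878]
orientation: [0.001, -0.09, 0.996, 0.0]
ft_force: [-0.3, 0.3, -2.7]
finger_gap: 0.023
```

```bash
python3 shot.py 12 wrist; python3 - <<'E'
from h import *
s=manip.sense();print(s['time'],s['ee_pos'],s['ft_force'],s['wrist_torque'])
E
```

```text
15.2 [0.46535231 0.35834582 0.08844201] [ 0.00879542  0.23175707 -2.20558719] [-0.01168063 -0.04302685 -0.02403118]
```

View pics/wrist_12.png

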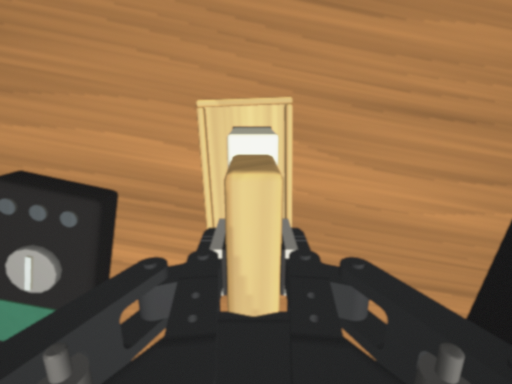

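Well centred between the rest's walls. I lower the last 12 mm slowly, feeling for the floor.

move_arm(increments=[[1.5,[0,0,0.2],[0,0,0]],[1.5,[0,0,0.4],[0,0,0]],[1.5,[0,0,0.6],[0,0,0]],[1.5,[0,0,0.8],[0,0,0]],[1.5,[0,0,1.0],[0,0,0]],[1.5,[0,0,1.05],[0,0,0]],[1.5,[0,0,1.1],[0,0,0]],[1.5,[0,0,1.1],[0,0,0]]])

```text
time: 15.87
ee_pos: [0.4651, 0.3583, 0.0769]
orientation: [0.001, -0.09, 0.996, 0.0]
ft_force: [-0.6, 0.3, -2.2]
finger_gap: 0.0229
```

move_arm(increments=[[1.5,[0,0,0.05],[0,0,0]],[1.5,[0,0,0.1],[0,0,0]],[1.5,[0,0,0.1],[0,0,0]]])

```text
time: 16.12
ee_pos: [0.4652, 0.3584, 0.0761]
orientation: [0.001, -0.09, 0.996, 0.0]
ft_force: [0.6, -0.6, -2.2]
finger_gap: 0.0236
```

move_arm(increments=[[1.5,[0,0,0.04],[0,0,0]],[1.5,[0,0,0.07],[0,0,0]],[1.5,[0,0,0.07],[0,0,0]]])

```text
time: 16.37
ee_pos: [0.4653, 0.3584, 0.076]
orientation: [0.001, -0.09, 0.996, 0.0]
ft_force: [-1.0, -2.1, 6.3]
finger_gap: 0.0232
```

It is on the floor (contact about 8 N). I open the gripper, then retreat.

move_arm(increments=[[2.6,[0,0,0],[0,0,0]],[3.2,[0,0,0],[0,0,0]],[4,[0,0,0],[0,0,0]],[5,[0,0,0],[0,0,0]],[6.5,[0,0,0],[0,0,0]],[8,[0,0,0],[0,0,0]],[8,[0,0,0],[0,0,0]],[8,[0,0,0],[0,0,0]],[8,[0,0,0],[0,0,0]]], grip_force=20)

```text
time: 17.12
ee_pos: [0.4651, 0.3583, 0.0753]
orientation: [0.001, -0.09, 0.996, 0.0]
ft_force: [-0.2, -0.0, -0.0]
finger_gap: 0.0801
```

```bash
python3 shot.py 13 wrist
```

```text
(no output)
```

View pics/wrist_13.png

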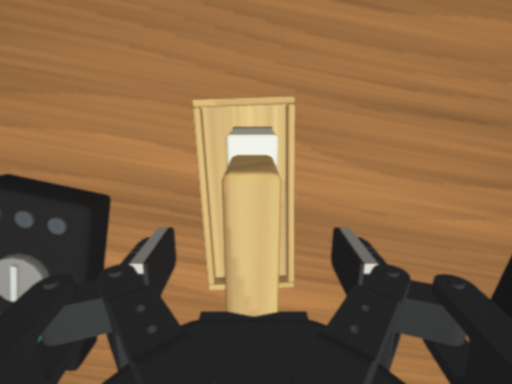

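The scraper stands free in the rest, with the fingers clear on both sides. I retreat straight up.

move_arm(increments=[[8,[0,0,-0.5],[0,0,0]],[8,[0,0,-1.5],[0,0,0]],[8,[0,0,-3],[0,0,0]],[8,[0,0,-5],[0,0,0]],[8,[0,0,-7.5],[0,0,0]],[8,[0,0,-10],[0,0,0]],[8,[0,0,-12.5],[0,0,0]],[8,[0,0,-14.5],[0,0,0]],[8,[0,0,-15.5],[0,0,0]],[8,[0,0,-16],[0,0,0]],[8,[0,0,-16],[0,0,0]],[8,[0,0,-16],[0,0,0]]])

```text
time: 18.17
ee_pos: [0.4646, 0.3581, 0.2343]
orientation: [0.0, -0.09, 0.996, -0.0]
ft_force: [0.1, -0.4, 0.3]
finger_gap: 0.08
```

```bash
python3 shot.py 14 top side; python3 - <<'E'
from h import *
for n in('top','side'):
    p,d,W=world(n,'14')
    m=(W[...,1]>.28)&(W[...,1]<.45)&(W[...,0]>.36)&(W[...,0]<.56)&(d>0)
    for lo,hi in((.058,.072),(.1,.118)):
        k=m&(W[...,2]>lo)&(W[...,2]<hi)
        if k.sum()>5:
            q=W[k];print(n,lo,np.median(q,0).round(4),cv2.minAreaRect(q[:,:2].astype(np.float32)*1000))
    a=p[:,:,::-1]
    cv2.imwrite(f'pics/{n}_14z.png',cv2.resize(a[165:275,85:345] if n=='top' else a[130:384,120:370],None,fx=3 if n=='top' else 2.3,fy=3 if n=='top' else 2.3,interpolation=cv2.INTER_CUBIC))
E
```

```text
top 0.058 [0.4601 0.3477 0.064 ] ((466.73388671875, 356.34112548828125), (109.87606048583984, 28.25617027282715), 8.95718765258789)
top 0.1 [0.4593 0.353  0.1106] ((466.2491760253906, 356.6665954589844), (89.38257598876953, 24.202285766601562), 9.97732925415039)
side 0.058 [0.4317 0.3643 0.0651] ((465.7344055175781, 358.882080078125), (109.58151245117188, 27.51177406311035), 11.396902084350586)
side 0.1 [0.4627 0.359  0.1119] ((465.8901062011719, 357.79791259765625), (89.39485931396484, 24.432071685791016), 10.249826431274414)
```

View pics/top_14z.png

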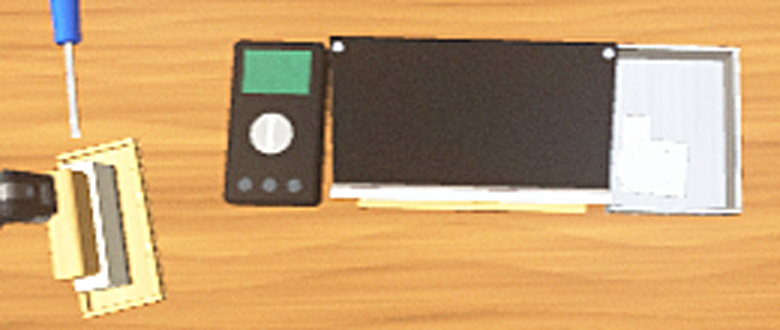

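View pics/side_14z.png

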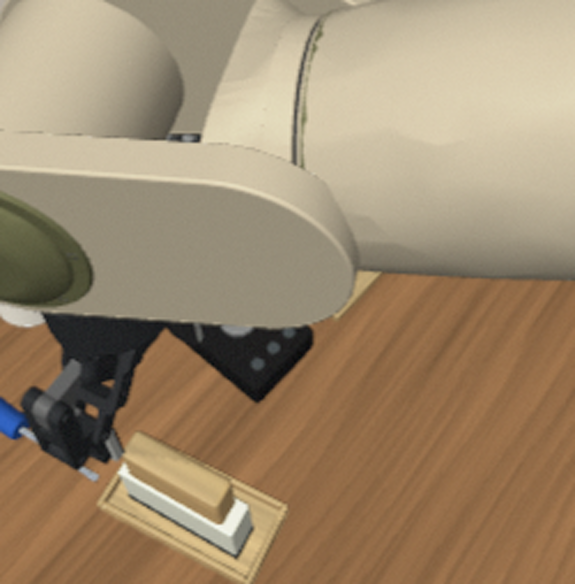

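```bash
python3 - <<'E'
import cv2,numpy as np
a=cv2.imread('pics/wrist_10.png')[65:200,120:260]
a=cv2.resize(a,None,fx=4,fy=4,interpolation=cv2.INTER_CUBIC).astype(float)
cv2.imwrite('pics/w10z.png',np.clip((a-180)*3.4,0,255).astype(np.uint8))
E
```

```text
(no output)
```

View pics/w10z.png

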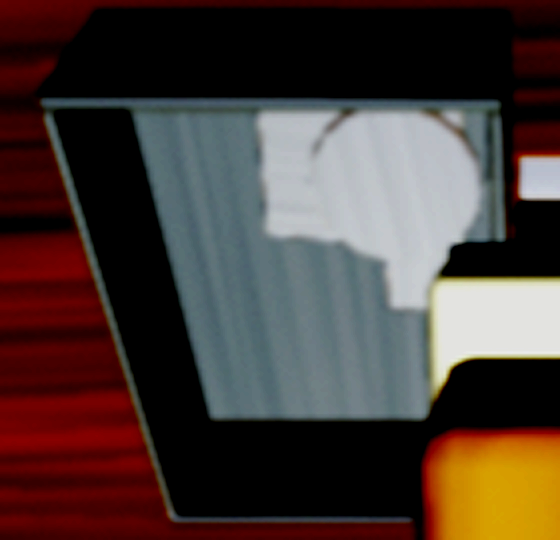

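The enlarged wrist picture shows all three pieces in the tray: the disc (395,185) on top, the square (290,180) and the strip (410,285) under it. The scraper stands upright, so I hand the job in.

```bash
python3 -c "
from plant import manip
print(manip.finish_job());print(manip.sense()['time'])"
```

```text
the job is handed in; nothing more can be done
None
the job is handed in; nothing more can be done
```

The three offcuts are in the steel tray and the scraper is standing upright in its rest again. I handed the job in at about 18.3 s of the 56 s allowed.

- **Wipe:** I gripped the scraper by its wooden handle and found the panel by feel, in 1 mm steps. One step pressed about 25 N on the panel for a quarter of a second before I backed off. The wipe itself ran at about 6 to 10 N.
- **Setting down:** I lowered the scraper until it touched the rest's floor (about 8 N), then opened the gripper and lifted away straight up.
- **Last checks:** The last top picture shows the panel clear. An enlarged wrist picture shows all three pieces in the tray, the disc lying on the square and the strip. The top and side views agree within about 2 mm that the scraper is upright and inside the rest. The meter and screwdriver are unmoved in the last top close-up, and the other things were in place in the full top view taken after the wipe.
- **What disagreed:** The wrist camera suggested the scraper sat about 1° tilted in the grip. It still met the panel at the expected height and swept all the pieces, so I left it. In the last side picture the arm hides the tray, so I checked the tray only from the top and wrist views.

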